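# Load the revolving lipstick tower

### The job

Turn the black knob of the lipstick tower back counterclockwise until you feel its end stop, without straining it, then count four clicks clockwise, which brings the empty pocket under the window in the clear cover. Put the red tube down through the window, without forcing it, until it stands fully home in the pocket, and let go. Leave the perfume bottle, the cream jar and the compact where they are.

Things in the scene. Friction and masses are not known exactly. Their poses are not given: they have to be found in the camera images.
- tower: Fixed revolving lipstick tower, 180 x 180 mm: white base, four gold corner posts, flat clear cover plate (65 to 71 mm above the counter). Origin: centre of its underside, on the counter; x, y along its sides, z up along the turret's axis; the window is on its -x side.
- turret_axis (a point): Point on the turret's axis, 44 mm up; does not turn. The turret has 10 upright pockets 36 degrees apart on a 60 mm radius: nine hold short lipsticks (tops 63 mm high, under the cover), one, a clear cup, is empty. It starts at rest one to three clicks clockwise (from above) of its stop: not told, but it can be felt, or seen through the cover. Exactly four clicks from the stop puts the cup under the window.
- detent (a point): Steel spring plunger beside the turret, at its rest place, on the tower's -y side, 17 mm up: makes a click every 36 degrees. Starting from a click takes 0.15 to 0.2 N m either way; past half-way it pulls ahead into the next. Let go within 12 degrees of a click, the turret snaps into it.
- knob (a point): Middle of the round black rubber knob that turns the turret, on its axis 99 mm above the counter; this point does not turn. 44 mm diameter, 30 mm high (84 to 114 mm above the counter, 13 mm clear of the cover). Grip it from above, across its diameter, at any angle around; 20 to 25 N of grip hold it without slipping.
- window (a point): Centre of the gold-edged round window in the cover, level with the cover's top (71 mm up): diameter 23 mm, 60 mm from the knob's axis, on the tower's -x side. With the empty cup under it the bore is 25 mm wide from 63 mm above the counter down to the cup's floor at 27 mm (44 mm below this point).
- stop: Gold block 10 x 8 x 12 mm low beside the turret, 80 mm from its axis: sprung end stop (1 N per mm), met about 4 degrees counterclockwise of the last click. There the torque climbs by 0.1 N m per degree, above any click's: stop at 0.3 to 0.4 N m. Not to be pressed with more than 8 N (0.64 N m at the knob, besides the click's). Origin: centre of its underside.
- tube_mid (a point): Centre (half-way up) of the red round tube with a thin gold band, standing upright and loose on the counter: diameter 20 mm (its lowest 2 mm: 17 mm), height 100 mm, about 60 g. z is its axis, up. Home in the pocket, its top is 127 mm above the counter (56 mm above the cover) and this point 77 mm.
- perfume: Perfume bottle, loose bystander: 36 x 56 mm, 96 mm high with its black cap. Origin: centre of its underside.
- cream: White cream jar, loose bystander: 58 mm diameter, 48 mm high. Origin: centre of its underside.
- compact: Flat round pink compact with a gold disc on it, loose bystander: 68 mm diameter, 16 mm high. Origin: centre of its underside.
Mind the look-alikes: they are no part of the job. What is meant by the part that bears tube_mid is not grey, and is the smaller of those in its own colour.

How it is judged:
By the outcome, as a careful person would: the job done as asked, in the order asked, and still so for the second after the job is handed in, with the robot touching nothing.
It also fails if it takes over 72 s, if anything falls off the work surface, if the arm or the gripper's body presses on something with over 40 N, if the wrist force passes 120 N, or if a joint passes its speed limit or range.

### The arm

A 6-joint arm with a two-finger parallel gripper is mounted at the origin on the work surface. World frame = base frame: x ahead of the robot, y to its left, z up, the work surface at z = 0. Lengths are in mm, angles in rad, forces in N, time in s.
With the tool pointing down it reaches from about 350 to 775 mm from the base axis. Payload 7.3 kg.
Tool frame: the origin (TCP) lies at the centre of the arm's flange, where the gripper is bolted on; the fingertips stand 178 mm ahead of it and the grasp point (between the pads) lies 159 mm ahead of it; z points along the fingers, y is the direction in which the jaws open and shut (so a half turn about z gives the same grasp; the last joint's range is limited). The gripper opens to 92 mm and grips with 3 to 60 N. Pads are 19 mm wide; open, the fingers measure 130 mm over their backs; the gripper's body (75 mm by 190 mm) begins 47 mm behind the grasp point.
Start: joints at [-1.441, 0.342, 1.524, -0, 1.275, -0.146], TCP at [142.986, -505.156, 404.741] pointing down, gripper open.
Joint ranges: [-2.53, 2.53], [-0.77, 2.02], [0.04, 2.7], [-1, 4.14], [0.28, 2.66], [-3.11, 3.11]. Speed limits (rad/s): [2.57, 2.57, 3.14, 3.14, 3.14, 3.14].

### API

Orientations are given as [roll, pitch, yaw] about the fixed x, y, z axes, in that order (R = Rz(yaw) Ry(pitch) Rx(roll)).
In Python, from plant import get_obs, capture, close_job gives the robot as it stands. The module is installed in compiled form; this text tells all that it offers.
- The arm moves only by the shell command python3 -m pendant 'ROWS'. ROWS is JSON, a list of rows, each a list of 3 entries, a list of its own where there are three numbers: the shift along the tool's x, y, z in m, then the turn, a rotation vector about the tool's x, y, z in rad, then the finger opening in m, from 0 to 0.0918. In form: [[[tx, ty, tz], [wx, wy, wz], fingers], ...]. A call has 1 to 10 rows; each row is the pose to reach, as a shift and turn from the pose commanded when the call began, along the tool's axes at that moment; what a row does not reach only later rows make up. A row lasts 1/12 s, in which the tool goes at most 41.7 mm and 7.16 degrees, less where a joint would pass 70% of its speed; a pose out of reach is approached as far as the arm can. A call with a gripper value outside its range is refused whole. The fingers move at their own pace and stop on an object; the grip force is fixed at half the most. Time passes only in rows, so rows that repeat a pose let the fingers close. It gives the time, the measured TCP pose, the force and the opening at its end, in the units of the state.
- get_obs(): the state, without advancing time (a new reading comes with each control period).
- capture(name): name is "side" or "top" or "wrist"; returns a dict with "color" (400x640x3 uint8, red, green, blue), "mtx" (3x3 intrinsics, pixels), "rvec" (rotation vector, rad) and "tvec" (3), from world to camera coordinates, as OpenCV has them. Camera axes: x right, y down, z forward; pixel columns grow to the right and rows downward; lengths in mm; the calibration is good to about 2 mm. A picture is of the moment at which its call begins. There is no depth.
- close_job(): hands the job in, once; it reports no verdict.
The state is a dict: "time": time; "joint_positions": joint angles; "dq": joint speeds; "tau": joint torques, N m; "tool_pos": TCP position; "tcp_rot": TCP orientation; "contact_force": force on the tool from outside, world axes, zero at the start; "moment": the same for the moment, N m; "grip_width": finger opening in mm.
Only numpy, scipy, OpenCV 4.12 (cv2) and the standard library are available. Lean on these libraries where they do the work, as an engineer would, in place of code of your own. Each camera call takes 0.05 s, during which the arm holds its last target. There are 200 camera calls.

## Working session

There is one attempt and no reset: what is moved stays moved. The work goes in short steps, Python scripts to look and compute and a shell command to move; the robot and the scene stay as the last step left them, time stands still between calls to the robot, and variables do not carry over. Pictures are saved under pics/ and viewed, about 8 in all and at most 12, crops included, and the job is handed in when it is done.

```bash
mkdir -p pics; cat > h.py <<'E'
import numpy as np, cv2
from plant import get_obs, capture
def cam(n):
    c=capture(n); R=cv2.Rodrigues(np.array(c["rvec"],float))[0]; return c["color"],np.array(c["mtx"],float),R,np.array(c["tvec"],float).ravel()
def ray(K,R,t,px):
    d=R.T@np.linalg.inv(K)@np.array([px[0],px[1],1.]); return -R.T@t,d
def onz(K,R,t,px,z):
    o,d=ray(K,R,t,px); return o+d*(z-o[2])/d[2]
def proj(K,R,t,P):
    q=K@(R@np.array(P,float)+t); return q[:2]/q[2]
def save(n,im): cv2.imwrite("pics/"+n,cv2.cvtColor(im,cv2.COLOR_RGB2BGR))
E
python3 - <<'E'
from h import *
import pickle
D={}
for n in("top","side","wrist"):
    D[n]=cam(n); save(n+"0.png",D[n][0]); print(n,-D[n][2].T@D[n][3])
pickle.dump(D,open("d0.pkl","wb"))
print(get_obs())
E
```

```text
top [461.99133895   3.57459309 885.16007395]
side [303.34021311 780.26943515 718.59915412]
wrist [ 209.87405932 -485.31926931  382.90501288]
{'time': 0.15, 'joint_positions': array([-1.44099244e+00,  3.42589871e-01,  1.52474232e+00, -8.20161773e-06,
        1.27539126e+00, -1.46006264e-01]), 'dq': array([ 1.68083987e-04, -2.76582377e-03, -3.83554728e-03,  2.08450498e-03,
        4.38497788e-04, -4.37571743e-05]), 'tau': array([ 1.78123202e-03, -4.31470478e+01, -2.44352889e+01,  7.17748725e-02,
        5.37274021e-02, -8.76837657e-05]), 'tool_pos': array([ 142.97842184, -505.07454162,  404.20967445]), 'tcp_rot': array([-3.14047275e+00, -1.56756703e-04,  2.75812452e-01]), 'contact_force': array([-0.37266852,  0.21047095, -0.01073177]), 'moment': array([-0.00167006, -0.02689411,  0.01651493]), 'grip_width': 91.55558833592949}
```

View pics/top0.png

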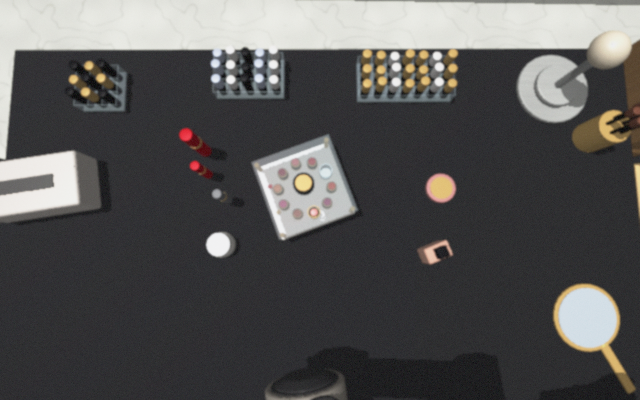

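View pics/side0.png

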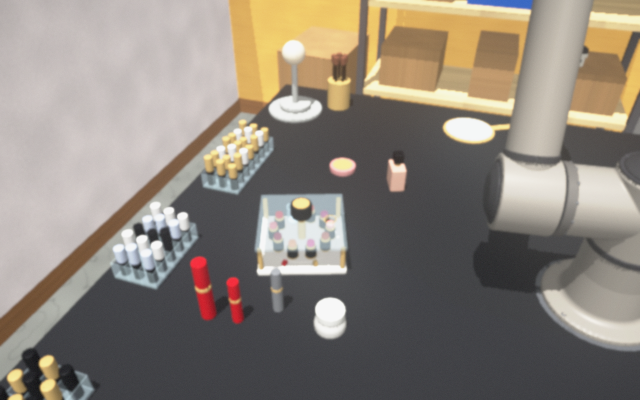

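Candidates for the tube:
- large red tube, top view (187,134) and side view (203,290)
- small red tube, top (197,167) and side (236,300)
- grey tube, top (218,195) and side (277,290)

The description fits the smaller red one. I'll check it in a close crop.

```bash
python3 - <<'E'
from h import *
import pickle
D=pickle.load(open("d0.pkl","rb"))
a=cv2.resize(D["top"][0][115:255,170:370],None,fx=4,fy=4,interpolation=cv2.INTER_CUBIC)
save("crop_top.png",a)
b=cv2.resize(D["side"][0][180:340,180:360],None,fx=4,fy=3.7,interpolation=cv2.INTER_CUBIC)[:600]
save("crop_side.png",b)
for n in("top","side"):
    im,K,R,t=D[n]; hsv=cv2.cvtColor(im,cv2.COLOR_RGB2HSV)
    m=(((hsv[...,0]<6)|(hsv[...,0]>174))&(hsv[...,1]>180)&(hsv[...,2]>90)).astype(np.uint8)
    k,l,s,c=cv2.connectedComponentsWithStats(m)
    for i in range(1,k):
        if s[i,4]>15: print(n,s[i],c[i])
    print(n,"scale",K[0,0])
E
```

```text
top [179 128  14  14 149] [185.87248322 134.68456376]
top [190 161  11  10  74] [194.90540541 165.32432432]
top scale 379.3123772810974
side [191 257  18  32 411] [199.6107056  271.97080292]
side [227 278  12  22 208] [232.90865385 288.16346154]
side [198 292  18  28 353] [206.49575071 305.4815864 ]
side [231 304  12  19 176] [236.64204545 312.86931818]
side scale 491.44778945788767
```

View pics/crop_top.png

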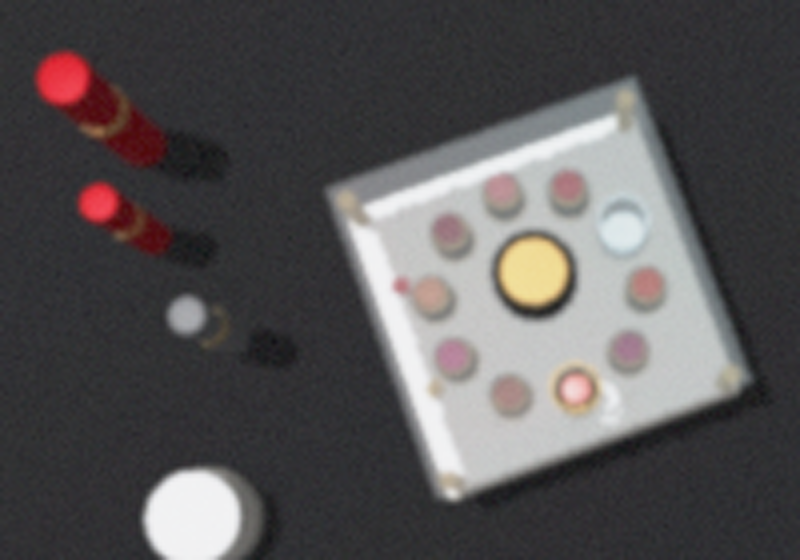

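View pics/crop_side.png

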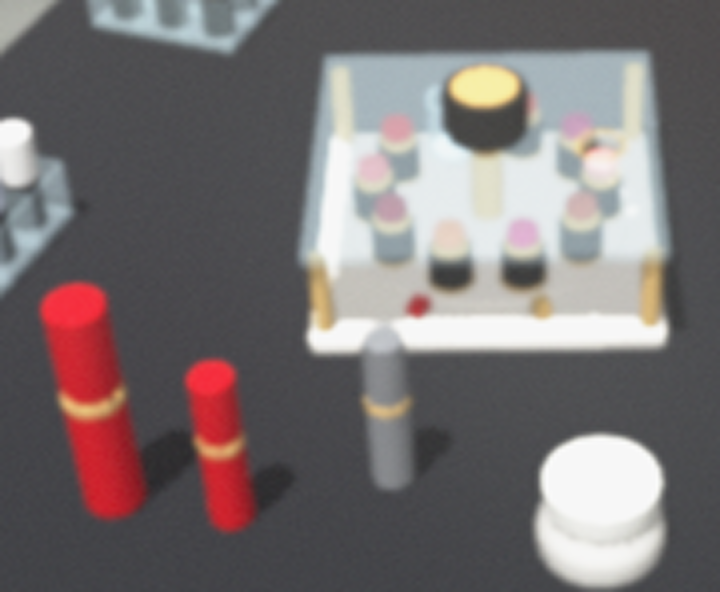

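```bash
python3 - <<'E'
from h import *
import pickle
D=pickle.load(open("d0.pkl","rb"))
T=D["top"][1:]; S=D["side"][1:]
c=lambda x,y:(170+(x-1.5)/4,115+(y-1.5)/4)
print("K,R top",T[1])
k=onz(*T,c(534,271),114);w=onz(*T,c(576,388),71);cup=onz(*T,c(622,227),63)
cs=lambda x,y:(180+(x-1.5)/4,180+(y-1.35)/3.7)
print("knob",k,onz(*S,cs(485,87),114)); print("win",w)
print("dist",np.linalg.norm((k-w)[:2]),"yaw x deg",np.degrees(np.arctan2(*(k-w)[1::-1])))
C=[onz(*T,c(*p),71) for p in((328,190),(636,78),(750,380),(440,498))]
m=np.mean(C,0);print("cover centre",m,[np.linalg.norm(C[i]-C[i-1]) for i in range(4)])
e=C[0]+C[3]-C[1]-C[2];print([np.degrees(np.arctan2(*(C[i]-C[i-1])[1::-1])) for i in range(4)])
a=lambda p:np.degrees(np.arctan2(*(p-m)[1::-1]))
print("win ang",a(w),"cup",a(cup),np.linalg.norm((cup-m)[:2]),"ccw diff",(a(cup)-a(w))%360)
for n,p,q,z in(("tube",c(100,203),cs(212,377),100),("big",c(64,78),cs(75,305),130),("grey",c(187,315),cs(383,340),90)):
    o1,d1=ray(*T,p);o2,d2=ray(*S,q)
    s=np.linalg.lstsq(np.c_[d1,-d2],o2-o1,rcond=None)[0]
    print(n,o1+d1*s[0],o2+d2*s[1],onz(*T,p,z)[:2])
print("tube base side",onz(*S,cs(230,525),0), "band?")
print("cream",onz(*T,c(193,517),48))
E
```

```text
K,R top [[-0.00818964 -0.99991663  0.00998313]
 [-0.99378268  0.00703003 -0.11111507]
 [ 0.11103562 -0.01083106 -0.9937574 ]]
knob [595.17654258  37.72592485 114.        ] [593.77081079  36.96970173 114.        ]
win [538.60368138  17.14702487  71.        ]
dist 60.19949956408461 yaw x deg 19.989323437482156
cover centre [595.14710464  37.09621942  71.        ] [np.float64(178.99941858234553), np.float64(179.7534733864681), np.float64(178.19376527923347), np.float64(178.00081677586005)]
[np.float64(20.218906370724717), np.float64(-69.83837967826977), np.float64(-160.3449804026423), np.float64(110.4231621411294)]
win ang -160.56655020563713 cup -54.05028970623129 56.33228131812109 ccw diff 106.51626049940583
tube [635.40201932 266.28097819  99.24438461] [634.16879908 265.94923004  98.86138435] [635.23529433 266.02840023]
big [691.95045031 274.26837003 135.35561323] [690.48358452 273.84279045 134.75209469] [693.59297462 276.20184902]
grey [575.77260484 219.53687784  98.39618907] [574.18838912 219.14463303  98.05941185] [576.98685608 221.84158476]
tube base side [633.53168436 271.68137094   0.        ] band?
cream [471.37343998 227.4999285   48.        ]
```

```bash
cat > goto.py <<'E'
import sys
from h import *
from scipy.spatial.transform import Rotation as Ro
x,y,z,yaw=map(float,sys.argv[1:5]); o=get_obs()
A=Ro.from_euler('xyz',o['tcp_rot']); B=Ro.from_euler('xyz',[np.pi,0,np.radians(yaw)])
print("shift m",np.round(A.inv().apply(np.array([x,y,z])-o['tool_pos'])/1000,4),"turn",np.round((A.inv()*B).as_rotvec(),4))
E
python3 -m pendant '[[[0.05,-0.034,0],[0,0,-0.07],0.0918],[[0.11,-0.075,0],[0,0,-0.15],0.0918],[[0.58,-0.398,0],[0,0,-0.77],0.0918],[[0.58,-0.398,0],[0,0,-0.77],0.0918],[[0.58,-0.398,0],[0,0,-0.77],0.0918],[[0.58,-0.398,0],[0,0,-0.77],0.0918],[[0.58,-0.398,0],[0,0,-0.77],0.0918],[[0.58,-0.398,0],[0,0,-0.77],0.0918],[[0.58,-0.398,0],[0,0,-0.77],0.0918],[[0.58,-0.398,0],[0,0,-0.77],0.0918]]'
python3 goto.py 594.8 37.3 360 60
```

```text
time: 0.98
tool_pos: [410.3, -182.9, 404.8]
tcp_rot: [3.141, 0.0, 1.046]
contact_force: [0.4, -1.1, 0.1]
grip_width: 91.9
shift m [0.283  0.0493 0.0447] turn [ 0.0002  0.0001 -0.0015]
```

```bash
python3 -m pendant '[[[0.283,0.049,0.045],[0,0,0],0.0918],[[0.283,0.049,0.045],[0,0,0],0.0918],[[0.283,0.049,0.045],[0,0,0],0.0918],[[0.283,0.049,0.045],[0,0,0],0.0918],[[0.283,0.049,0.045],[0,0,0],0.0918],[[0.283,0.049,0.045],[0,0,0],0.0918],[[0.283,0.049,0.045],[0,0,0],0.0918],[[0.283,0.049,0.045],[0,0,0],0.0918],[[0.283,0.049,0.045],[0,0,0],0.0918],[[0.283,0.049,0.045],[0,0,0],0.0918]]'
python3 goto.py 594.8 37.3 360 60
python3 - <<'E'
from h import *
im,K,R,t=cam("wrist"); save("w1.png",im); print(proj(K,R,t,[594.8,37.3,114]),proj(K,R,t,[538.5,16.8,71]),-R.T@t)
np.savez("w1.npz",im=im,K=K,R=R,t=t)
print(get_obs()['moment'],get_obs()['contact_force'])
E
```

```text
time: 1.82
tool_pos: [593.4, 35.4, 359.1]
tcp_rot: [-3.14, 0.001, 1.046]
contact_force: [0.0, 0.1, -0.0]
grip_width: 91.7
shift m [ 0.0023  0.0002 -0.0009] turn [-0.0011  0.0011 -0.0007]
[320.58041704 207.48884214] [278.79809172 241.56550674] [628.40918024  96.14384998 337.84801089]
[-0.03654006 -0.08190089 -0.00201618] [-0.23105507  0.45591006  0.46616506]
```

View pics/w1.png

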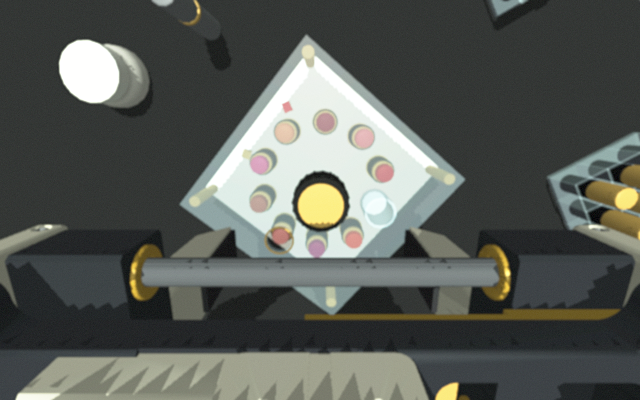

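Wrist view: the gold knob top is at about (321,205), where I expected it. The clear cup is at (378,208) and the window ring at (280,237). I'll refine the knob centre from this view and then descend.

```bash
python3 - <<'E'
from h import *
d=np.load("w1.npz"); im=d["im"];a=(d["K"],d["R"],d["t"])
hsv=cv2.cvtColor(im,cv2.COLOR_RGB2HSV)
m=((hsv[...,0]>12)&(hsv[...,0]<35)&(hsv[...,1]>90)&(hsv[...,2]>150)).astype(np.uint8)
m[:165]=0;m[240:]=0;m[:,:285]=0;m[:,360:]=0
k,l,s,c=cv2.connectedComponentsWithStats(m);i=1+s[1:,4].argmax();print(s[i],c[i],onz(*a,c[i],114))
E
python3 goto.py 595 37.4 262 60
```

```text
[ 298  183   46   44 1603] [320.43855271 204.65502183] [595.81586544  39.27541106 114.        ]
shift m [0.0032 0.0003 0.0976] turn [-0.0005  0.0008 -0.0019]
```

```bash
python3 -m pendant '[[[0.003,0,0.03],[0,0,0],0.0918],[[0.003,0,0.06],[0,0,0],0.0918],[[0.003,0,0.085],[0,0,0],0.0918],[[0.003,0,0.097],[0,0,0],0.0918],[[0.003,0,0.097],[0,0,0],0.0918],[[0.003,0,0.097],[0,0,0],0.0918]]'
python3 goto.py 595.1 38 262 60
```

```text
time: 2.37
tool_pos: [594.9, 36.9, 263.2]
tcp_rot: [-3.141, 0.0, 1.044]
contact_force: [0.4, 0.3, 1.4]
grip_width: 91.8
shift m [ 0.001  -0.0004  0.0012] turn [-0.0002  0.0003 -0.0031]
```

```bash
python3 -m pendant '[[[0.001,0,0.001],[0,0,0],0.05],[[0.001,0,0.001],[0,0,0],0.04],[[0.001,0,0.001],[0,0,0],0.03],[[0.001,0,0.001],[0,0,0],0.03],[[0.001,0,0.001],[0,0,0],0.03],[[0.001,0,0.001],[0,0,0],0.03],[[0.001,0,0.001],[0,0,0],0.03]]'
python3 -c "
from h import *
o=get_obs();print(o['moment'],o['tau'],o['contact_force'])"
```

```text
time: 2.95
tool_pos: [595.7, 39.0, 261.8]
tcp_rot: [3.141, 0.0, 1.046]
contact_force: [0.7, 0.4, 0.5]
grip_width: 49.8
[0.01119511 0.02043092 0.03658632] [-1.25671586e-02 -5.31803727e+01 -2.11549866e+01  7.52626802e-02
 -3.57073986e-03 -1.65961274e-05] [0.72643953 0.44327419 0.45926447]
```

```bash
python3 -m pendant '[[[0,0,0],[0,0,0],0.03],[[0,0,0],[0,0,0],0.03],[[0,0,0],[0,0,0],0.03],[[0,0,0],[0,0,0],0.03],[[0,0,0],[0,0,0],0.03],[[0,0,0],[0,0,0],0.03]]'
python3 -c "
from h import *
o=get_obs();print(o['moment'],o['tau'],o['contact_force'])"
```

```text
time: 3.45
tool_pos: [595.8, 38.9, 261.7]
tcp_rot: [3.141, -0.0, 1.046]
contact_force: [0.6, -1.1, 0.6]
grip_width: 43.7
[-0.04727312 -0.12699926  0.04992174] [ 6.76965597e-02 -5.28112364e+01 -2.07171392e+01  9.35123255e-02
  1.55929606e-01  1.10079491e-02] [ 0.5848624  -1.14219882  0.63834583]
```

```bash
python3 -m pendant '[[[0,0,0],[0,0,-0.05],0.03],[[0,0,0],[0,0,-0.1],0.03],[[0,0,0],[0,0,-0.15],0.03],[[0,0,0],[0,0,-0.15],0.03]]'
python3 -c "
from h import *
o=get_obs();print(o['moment'],o['tau'][5],o['contact_force'])"
python3 -m pendant '[[[0,0,0],[0,0,-0.07],0.03],[[0,0,0],[0,0,-0.14],0.03],[[0,0,0],[0,0,-0.21],0.03],[[0,0,0],[0,0,-0.28],0.03],[[0,0,0],[0,0,-0.35],0.03],[[0,0,0],[0,0,-0.41],0.03],[[0,0,0],[0,0,-0.45],0.03],[[0,0,0],[0,0,-0.45],0.03]]'
python3 -c "
from h import *
o=get_obs();print(o['moment'],o['tau'][5],o['contact_force'])"
```

```text
time: 3.78
tool_pos: [595.7, 39.0, 261.7]
tcp_rot: [-3.141, -0.0, 1.197]
contact_force: [0.5, 0.4, 0.4]
grip_width: 43.6
[ 0.03984742 -0.0656516  -0.13154824] -0.7897252589464188 [0.47579366 0.4368165  0.39678318]
time: 4.45
tool_pos: [595.4, 39.1, 261.7]
tcp_rot: [-3.141, -0.0, 1.646]
contact_force: [-2.6, 0.6, 1.9]
grip_width: 43.4
[0.0732565  0.18487384 0.20873462] -0.3877734951674938 [-2.57612525  0.59975272  1.93899   ]
```

```bash
P='from h import *
o=get_obs();print(np.round(o["moment"],3),round(o["tau"][5],3),o["tcp_rot"][2])'
python3 -m pendant '[[[0,0,0],[0,0,-0.015],0.03],[[0,0,0],[0,0,-0.028],0.03],[[0,0,0],[0,0,-0.028],0.03],[[0,0,0],[0,0,-0.028],0.03]]'; python3 -c "$P"
python3 -m pendant '[[[0,0,0],[0,0,-0.017],0.03],[[0,0,0],[0,0,-0.035],0.03],[[0,0,0],[0,0,-0.035],0.03],[[0,0,0],[0,0,-0.035],0.03]]'; python3 -c "$P"
python3 -m pendant '[[[0,0,0],[0,0,-0.017],0.03],[[0,0,0],[0,0,-0.017],0.03],[[0,0,0],[0,0,-0.017],0.03]]'; python3 -c "$P"
```

```text
time: 4.78
tool_pos: [595.4, 39.0, 261.7]
tcp_rot: [-3.14, -0.0, 1.673]
contact_force: [-5.3, 1.0, 3.9]
grip_width: 43.2
[0.2   0.562 0.019] -0.0 1.6729874318037188
time: 5.12
tool_pos: [595.4, 39.0, 261.7]
tcp_rot: [-3.14, -0.0, 1.708]
contact_force: [-6.4, 1.2, 5.1]
grip_width: 43.4
[ 0.129  0.598 -0.21 ] -0.2 1.7081423294899092
time: 5.37
tool_pos: [595.4, 39.0, 261.7]
tcp_rot: [-3.14, -0.0, 1.725]
contact_force: [-5.4, 2.0, 4.6]
grip_width: 43.7
[ 0.144  0.603 -0.159] -0.188 1.7251883004545574
```

```bash
P='from h import *
o=get_obs();print(np.round(o["moment"],3),round(o["tau"][5],3),o["tcp_rot"][2])'
python3 -m pendant '[[[0,0,0],[0,0,-0.017],0.03],[[0,0,0],[0,0,-0.017],0.03],[[0,0,0],[0,0,-0.017],0.03]]'; python3 -c "$P"
python3 -m pendant '[[[0,0,0],[0,0,-0.017],0.03],[[0,0,0],[0,0,-0.017],0.03],[[0,0,0],[0,0,-0.017],0.03]]'; python3 -c "$P"
```

```text
time: 5.62
tool_pos: [595.4, 39.0, 261.7]
tcp_rot: [-3.14, -0.0, 1.742]
contact_force: [-5.4, 1.9, 5.0]
grip_width: 43.5
[ 0.227  0.64  -0.125] -0.191 1.7421328115267853
time: 5.87
tool_pos: [595.4, 39.0, 261.7]
tcp_rot: [-3.14, -0.001, 1.759]
contact_force: [-5.4, 1.3, 5.0]
grip_width: 43.3
[ 0.075  0.633 -0.234] -0.269 1.758973035267407
```

```bash
P='from h import *
o=get_obs();print(np.round(o["moment"],3),round(o["tau"][5],3),o["tcp_rot"][2])'
python3 -m pendant '[[[0,0,0],[0,0,-0.017],0.03],[[0,0,0],[0,0,-0.017],0.03],[[0,0,0],[0,0,-0.017],0.03]]'; python3 -c "$P"
```

```text
time: 6.12
tool_pos: [595.3, 39.0, 261.7]
tcp_rot: [-3.14, -0.001, 1.776]
contact_force: [-5.6, -0.4, 4.6]
grip_width: 43.7
[ 0.157  0.629 -0.346] -0.35 1.7757986945175397
```

The end stop shows itself: torque climbs from 0.19 to 0.35 N m past the click. Next is four clicks clockwise, to yaw −0.839.

```bash
P='from h import *
o=get_obs();print(np.round(o["moment"],3),round(o["tau"][5],3),o["tcp_rot"][2])'
python3 -m pendant '[[[0,0,0],[0,0,0.08],0.03],[[0,0,0],[0,0,0.17],0.03],[[0,0,0],[0,0,0.26],0.03],[[0,0,0],[0,0,0.35],0.03],[[0,0,0],[0,0,0.44],0.03],[[0,0,0],[0,0,0.53],0.03],[[0,0,0],[0,0,0.62],0.03],[[0,0,0],[0,0,0.71],0.03],[[0,0,0],[0,0,0.73],0.03],[[0,0,0],[0,0,0.73],0.03]]'; python3 -c "$P"
python3 -m pendant '[[[0,0,0],[0,0,0.08],0.03],[[0,0,0],[0,0,0.16],0.03],[[0,0,0],[0,0,0.24],0.03],[[0,0,0],[0,0,0.32],0.03],[[0,0,0],[0,0,0.4],0.03],[[0,0,0],[0,0,0.48],0.03],[[0,0,0],[0,0,0.56],0.03],[[0,0,0],[0,0,0.628],0.03],[[0,0,0],[0,0,0.628],0.03],[[0,0,0],[0,0,0.628],0.03]]'; python3 -c "$P"
python3 -m pendant '[[[0,0,0],[0,0,0.08],0.03],[[0,0,0],[0,0,0.16],0.03],[[0,0,0],[0,0,0.24],0.03],[[0,0,0],[0,0,0.32],0.03],[[0,0,0],[0,0,0.4],0.03],[[0,0,0],[0,0,0.48],0.03],[[0,0,0],[0,0,0.56],0.03],[[0,0,0],[0,0,0.628],0.03],[[0,0,0],[0,0,0.628],0.03],[[0,0,0],[0,0,0.628],0.03]]'; python3 -c "$P"
```

```text
time: 6.95
tool_pos: [595.8, 38.9, 261.7]
tcp_rot: [3.141, -0.0, 1.048]
contact_force: [-2.5, 1.1, 2.4]
grip_width: 43.3
[ 0.106  0.334 -0.071] 0.449 1.0476436716461965
time: 7.78
tool_pos: [596.1, 38.6, 261.7]
tcp_rot: [3.141, -0.001, 0.422]
contact_force: [0.8, -2.5, 0.9]
grip_width: 43.0
[-0.296  0.028 -0.186] 0.072 0.42208960206331736
time: 8.62
tool_pos: [596.1, 38.1, 261.7]
tcp_rot: [3.14, -0.002, -0.206]
contact_force: [1.4, -4.9, 1.5]
grip_width: 43.4
[-0.718 -0.019 -0.131] 0.002 -0.20552301783000826
```

```bash
P='from h import *
o=get_obs();print(np.round(o["moment"],3),round(o["tau"][5],3),o["tcp_rot"][2])'
python3 -m pendant '[[[0,0,0],[0,0,0.08],0.03],[[0,0,0],[0,0,0.16],0.03],[[0,0,0],[0,0,0.24],0.03],[[0,0,0],[0,0,0.32],0.03],[[0,0,0],[0,0,0.4],0.03],[[0,0,0],[0,0,0.48],0.03],[[0,0,0],[0,0,0.56],0.03],[[0,0,0],[0,0,0.632],0.03],[[0,0,0],[0,0,0.632],0.03],[[0,0,0],[0,0,0.632],0.03]]'; python3 -c "$P"
```

```text
time: 9.45
tool_pos: [595.9, 37.7, 261.7]
tcp_rot: [3.14, -0.002, -0.837]
contact_force: [-0.4, -8.0, 0.8]
grip_width: 43.1
[-1.011  0.128 -0.043] 0.088 -0.8373252432314193
```

```bash

python3 -m pendant '[[[0,0,0],[0,0,0],0.08],[[0,0,0],[0,0,0],0.08],[[0,0,0],[0,0,0],0.08],[[0,0,0],[0,0,0],0.08],[[0,0,0],[0,0,0],0.08],[[0,0,0],[0,0,0],0.08],[[0,0,-0.02],[0,0,0],0.08],[[0,0,-0.055],[0,0,0],0.08],[[0,0,-0.095],[0,0,0],0.08],[[0,0,-0.125],[0,0,0],0.08]]'
python3 goto.py 635 266 385 20.2
```

```text
time: 10.28
tool_pos: [595.7, 39.1, 389.5]
tcp_rot: [-3.14, -0.001, -0.841]
contact_force: [0.3, 0.2, 0.2]
grip_width: 80.1
shift m [-0.1429 -0.1806  0.0046] turn [-4.0000e-04 -2.2000e-03 -1.1932e+00]
```

```bash

python3 -m pendant '[[[-0.143,-0.18,0],[0,0,-0.98],0.08],[[-0.143,-0.18,0],[0,0,-0.98],0.08],[[-0.143,-0.18,0],[0,0,-0.98],0.08],[[-0.143,-0.18,0],[0,0,-0.98],0.08],[[-0.143,-0.18,0],[0,0,-0.98],0.08],[[-0.143,-0.18,0],[0,0,-0.98],0.08],[[-0.143,-0.18,0],[0,0,-0.98],0.08],[[-0.143,-0.18,0],[0,0,-0.98],0.08],[[-0.143,-0.18,0],[0,0,-0.98],0.08],[[-0.143,-0.18,0],[0,0,-0.98],0.08]]'
python3 goto.py 635 266 385 8
python3 - <<'E'
from h import *
for n in("top","wrist"):
    im,K,R,t=cam(n); save(n+"2.png",im)
    hsv=cv2.cvtColor(im,cv2.COLOR_RGB2HSV)
    m=(((hsv[...,0]<6)|(hsv[...,0]>174))&(hsv[...,1]>180)&(hsv[...,2]>90)).astype(np.uint8)
    k,l,s,c=cv2.connectedComponentsWithStats(m)
    for i in range(1,k):
        if s[i,4]>15: print(n,s[i],c[i],onz(K,R,t,c[i],100))
    print("exp",proj(K,R,t,[635,266,100]))
    if n=="top": a=cv2.resize(im[115:255,170:370],None,fx=4,fy=4,interpolation=cv2.INTER_CUBIC)[:,:800]
    else: save("mix2.png",np.vstack([a[:,:640],im])[:960]) if 0 else save("mix2.png",cv2.resize(np.hstack([a,cv2.resize(im,(800,560))]),(800,280)))
E
```

```text
time: 11.12
tool_pos: [634.5, 265.6, 386.5]
tcp_rot: [3.141, 0.0, 0.136]
contact_force: [0.6, 0.9, -0.4]
grip_width: 80.1
shift m [ 0.0005 -0.0003  0.0015] turn [ 0.0001  0.0003 -0.0036]
top [191 162   9   9  64] [195.      165.65625] [634.6291176  265.22577089 100.        ]
exp [194.63524659 165.48496138]
wrist [ 299  112   38   37 1050] [317.87714286 130.27904762] [690.68942726 275.10994079 100.        ]
wrist [310 166  17  11 101] [318.10891089 170.46534653] [657.09901914 270.36042013 100.        ]
wrist [308 177  22  28 494] [318.14777328 190.6659919 ] [639.33102468 267.91694785 100.        ]
exp [319.64215322 195.68267621]
```

View pics/mix2.png

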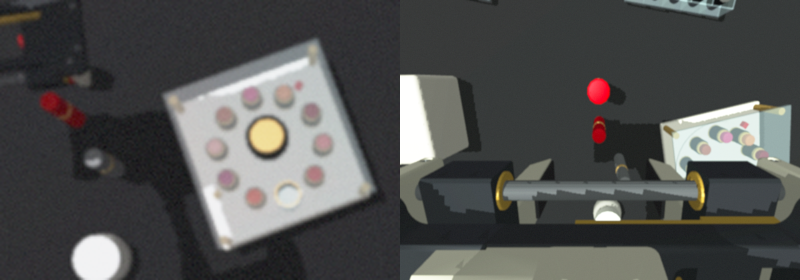

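Top view: the clear cup is under the window ring at mix (288,194). Wrist view: the small red tube is at (318,194), as predicted, between the fingers, with its neighbours clear. I'll descend.

```bash

python3 -m pendant '[[[0,0,0.035],[0,0,0],0.07],[[0.0005,-0.0005,0.075],[0,0,0],0.06],[[0.0005,-0.0005,0.11],[0,0,0],0.06],[[0.0005,-0.0005,0.135],[0,0,0],0.06],[[0.0005,-0.0005,0.145],[0,0,0],0.06],[[0.0005,-0.0005,0.145],[0,0,0],0.06]]'
python3 goto.py 635 266.3 241 8
python3 -m pendant '[[[0,0,0],[0,0,0],0.03],[[0,0,0],[0,0,0],0.02],[[0,0,0],[0,0,0],0.01],[[0,0,0],[0,0,0],0.01],[[0,0,0],[0,0,0],0.01],[[0,0,0],[0,0,0],0.01],[[0,0,0],[0,0,0],0.01],[[0,0,0],[0,0,0],0.01],[[0,0,0],[0,0,0],0.01],[[0,0,0],[0,0,0],0.01]]'
python3 goto.py 635 266.3 241 8
```

```text
time: 11.72
tool_pos: [634.5, 265.5, 238.9]
tcp_rot: [3.141, 0.005, 0.137]
contact_force: [-0.3, 0.0, -0.6]
grip_width: 60.1
shift m [ 0.0006 -0.0008 -0.0021] turn [ 0.0008  0.0052 -0.0028]
time: 12.55
tool_pos: [635.1, 266.1, 242.1]
tcp_rot: [3.142, -0.001, 0.139]
contact_force: [-0.5, -0.4, 3.8]
grip_width: 19.5
shift m [-0.0001 -0.0002  0.0011] turn [ 0.     -0.0007 -0.0008]
```

```bash

python3 -m pendant '[[[0,0,-0.01],[0,0,0],0.01],[[0,0,-0.03],[0,0,0],0.01],[[0,0,-0.06],[0,0,0],0.01],[[0,0,-0.09],[0,0,0],0.01],[[0,0,-0.12],[0,0,0],0.01],[[0,0,-0.145],[0,0,0],0.01],[[0,0,-0.15],[0,0,0],0.01],[[0,0,-0.15],[0,0,0],0.01]]'
python3 goto.py 538.6 16.9 392 20.2
```

```text
time: 13.22
tool_pos: [635.0, 266.1, 394.1]
tcp_rot: [-3.141, -0.004, 0.139]
contact_force: [-0.7, 0.3, -1.3]
grip_width: 19.5
shift m [-0.13    0.2335  0.0015] turn [-1.000e-04 -4.400e-03 -2.137e-01]
```

```bash

python3 -m pendant '[[[-0.02,0.036,0],[0,0,-0.03],0.01],[[-0.04,0.07,0],[0,0,-0.06],0.01],[[-0.06,0.106,0],[0,0,-0.1],0.01],[[-0.08,0.142,0],[0,0,-0.13],0.01],[[-0.1,0.178,0],[0,0,-0.17],0.01],[[-0.12,0.213,0],[0,0,-0.2],0.01],[[-0.13,0.233,0],[0,0,-0.214],0.01],[[-0.13,0.233,0],[0,0,-0.214],0.01],[[-0.13,0.233,0.01],[0,0,-0.214],0.01],[[-0.13,0.233,0.02],[0,0,-0.214],0.01]]'
python3 -m pendant '[[[0,0,0.02],[0,0,0],0.01],[[0,0,0.035],[0,0,0],0.01],[[0,0,0.043],[0,0,0],0.01],[[0,0,0.043],[0,0,0],0.01]]'
python3 goto.py 538.6 16.9 327 20.2
python3 - <<'E'
from h import *
import pickle
D={n:cam(n) for n in("top","side","wrist")}; pickle.dump(D,open("d3.pkl","wb"))
for n in D: save(n+"3.png",D[n][0])
f=lambda n,P:proj(*D[n][1:],P).round(1)
for n in D: print(n,f(n,[538.6,16.9,71]),"bottom",f(n,[538.6,16.9,85]),f(n,[538.6,16.9,185]))
x,y=f("side",[538.6,16.9,110]).astype(int)
a=cv2.resize(D["side"][0][y-65:y+65,x-60:x+60],(554,600),interpolation=cv2.INTER_CUBIC); print(x-60,y-65)
save("mix3.png",a)
E
```

```text
time: 14.05
tool_pos: [538.5, 17.7, 370.1]
tcp_rot: [-3.141, 0.001, 0.352]
contact_force: [0.4, 0.0, -1.5]
grip_width: 19.3
time: 14.38
tool_pos: [538.0, 18.6, 325.4]
tcp_rot: [-3.139, 0.005, 0.354]
contact_force: [-0.7, -0.6, -1.2]
grip_width: 19.5
shift m [ 0.      0.0018 -0.0016] turn [-0.0028  0.0054  0.0018]
top [313.7 211.6] bottom [313.6 211. ] [312.7 205.9]
side [329.4 219.2] bottom [329.5 214. ] [330.2 173.8]
wrist [321.9 206.2] bottom [322.  211.6] [323.7 280.8]
269 139
```

View pics/mix3.png

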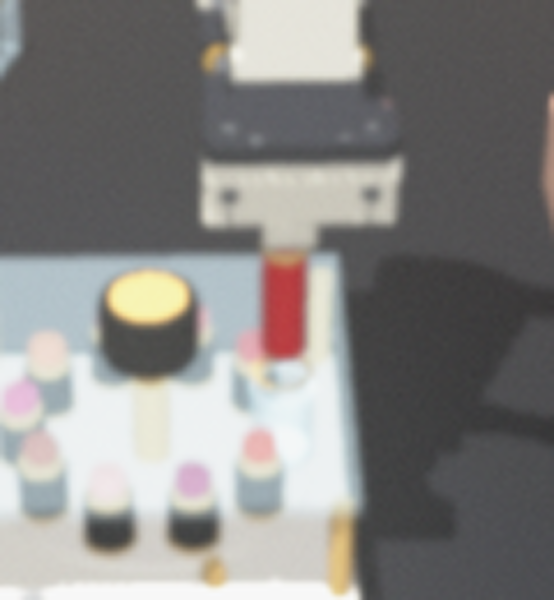

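View pics/wrist3.png

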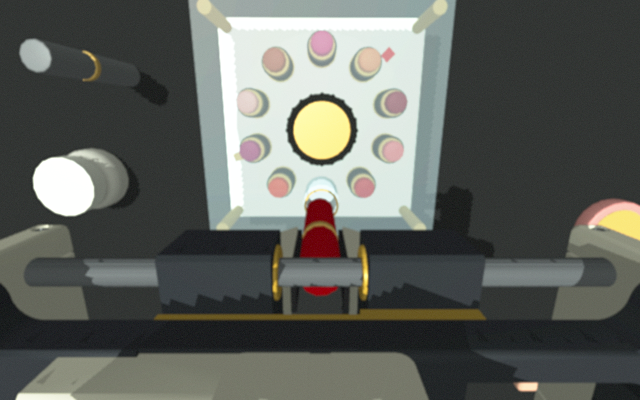

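Side view: the tube (crop column 285) stands over the ring (crop 288). Wrist view: the ring is at (321,200) and the tube about 2 px to its left, which matches the measured y offset of about 1.7 mm. I'll correct that and lower gently.

```bash
P='from h import *
o=get_obs();print(np.round(o["moment"],3),np.round(o["contact_force"],2),o["tool_pos"])'
python3 -m pendant '[[[-0.0004,0.0018,0],[0,0,0],0.01],[[-0.0004,0.0018,0],[0,0,0],0.01],[[-0.0004,0.0018,0.002],[0,0,0],0.01],[[-0.0004,0.0018,0.004],[0,0,0],0.01],[[-0.0004,0.0018,0.006],[0,0,0],0.01],[[-0.0004,0.0018,0.006],[0,0,0],0.01]]'
python3 -c "$P"; python3 goto.py 538.4 16.9 319 20.2
python3 - <<'E'
from h import *
a,K,R,t=cam("wrist"); b,K2,R2,t2=cam("side")
A=cv2.resize(a[160:260,270:370],(600,600),interpolation=cv2.INTER_CUBIC)
x,y=329,205
B=cv2.resize(b[y-50:y+50,x-16:x+17],(200,600),interpolation=cv2.INTER_CUBIC)
save("mix4.png",np.hstack([A,B]))
E
```

```text
time: 15.03
tool_pos: [538.6, 15.5, 322.3]
tcp_rot: [-3.141, 0.001, 0.353]
contact_force: [0.5, -0.1, -1.0]
grip_width: 19.6
[ 0.068  0.013 -0.02 ] [ 0.5  -0.14 -1.03] [538.56095526  15.47920196 322.27044036]
shift m [ 0.0003 -0.0014  0.0033] turn [-0.0003  0.0007  0.0001]
```

View pics/mix4.png

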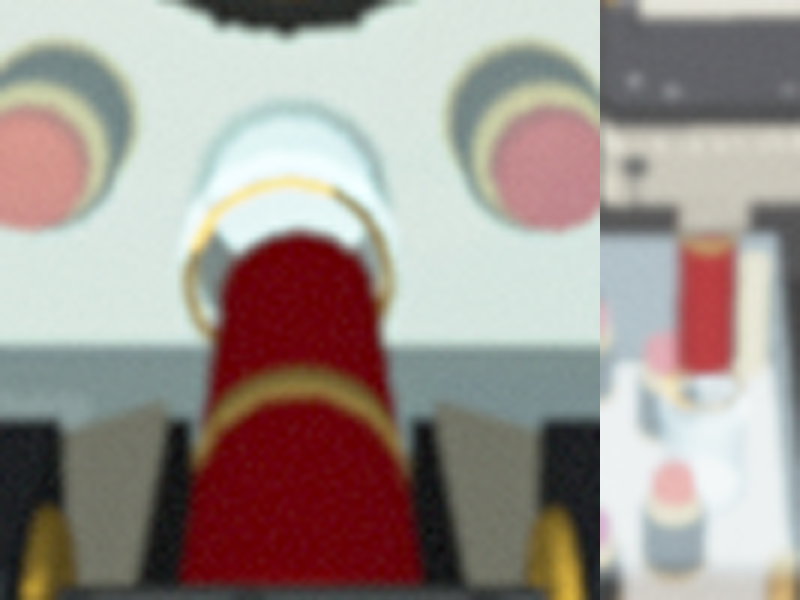

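```bash

python3 -m pendant '[[[0,0,0],[0,0,0],0.01],[[0,0,0],[0,0,0],0.01],[[0,0,0],[0,0,0],0.01],[[0,0,0],[0,0,0],0.01]]'
python3 -m pendant '[[[0,0,0],[0,0,0],0.01],[[0,0,0],[0,0,0],0.01]]'
python3 goto.py 538.1 16.9 319 20.2
```

```text
time: 15.47
tool_pos: [538.7, 15.5, 322.7]
tcp_rot: [3.141, -0.0, 0.353]
contact_force: [1.0, -0.7, 0.0]
grip_width: 19.4
time: 15.63
tool_pos: [538.7, 15.5, 322.7]
tcp_rot: [3.141, -0.0, 0.353]
contact_force: [-0.0, -0.7, -0.2]
grip_width: 19.7
shift m [-0.0001 -0.0015  0.0037] turn [ 0.0001 -0.      0.0002]
```

```bash
P='from h import *
o=get_obs();print(np.round(o["moment"],3),np.round(o["contact_force"],2))'
python3 -m pendant '[[[-0.0002,-0.0015,0],[0,0,0],0.01],[[-0.0002,-0.0015,0],[0,0,0],0.01],[[-0.0002,-0.0015,0],[0,0,0],0.01],[[-0.0002,-0.0015,0.003],[0,0,0],0.01],[[-0.0002,-0.0015,0.006],[0,0,0],0.01],[[-0.0002,-0.0015,0.009],[0,0,0],0.01],[[-0.0002,-0.0015,0.011],[0,0,0],0.01],[[-0.0002,-0.0015,0.011],[0,0,0],0.01],[[-0.0002,-0.0015,0.011],[0,0,0],0.01]]'; python3 -c "$P"
python3 -m pendant '[[[0,0,0.001],[0,0,0],0.01],[[0,0,0.002],[0,0,0],0.01],[[0,0,0.003],[0,0,0],0.01],[[0,0,0.004],[0,0,0],0.01],[[0,0,0.004],[0,0,0],0.01],[[0,0,0.004],[0,0,0],0.01]]'; python3 -c "$P"
```

```text
time: 16.38
tool_pos: [538.0, 16.9, 311.5]
tcp_rot: [-3.141, 0.0, 0.353]
contact_force: [0.8, -0.1, -0.9]
grip_width: 19.2
[-0.006 -0.013 -0.025] [ 0.79 -0.12 -0.86]
time: 16.88
tool_pos: [538.0, 16.9, 307.7]
tcp_rot: [3.142, 0.0, 0.353]
contact_force: [0.1, 0.8, -0.9]
grip_width: 19.6
[-0.013 -0.022 -0.012] [ 0.12  0.8  -0.93]
```

```bash
P='from h import *
o=get_obs();print(np.round(o["moment"],3),np.round(o["contact_force"],2))'
python3 -m pendant '[[[0,0,0.0015],[0,0,0],0.01],[[0,0,0.003],[0,0,0],0.01],[[0,0,0.0045],[0,0,0],0.01],[[0,0,0.006],[0,0,0],0.01],[[0,0,0.0075],[0,0,0],0.01],[[0,0,0.009],[0,0,0],0.01],[[0,0,0.01],[0,0,0],0.01],[[0,0,0.01],[0,0,0],0.01]]'; python3 -c "$P"
python3 -m pendant '[[[0,0,0.002],[0,0,0],0.01],[[0,0,0.004],[0,0,0],0.01],[[0,0,0.006],[0,0,0],0.01],[[0,0,0.008],[0,0,0],0.01],[[0,0,0.01],[0,0,0],0.01],[[0,0,0.012],[0,0,0],0.01],[[0,0,0.014],[0,0,0],0.01],[[0,0,0.014],[0,0,0],0.01]]'; python3 -c "$P"
```

```text
time: 17.55
tool_pos: [538.0, 16.9, 297.4]
tcp_rot: [-3.141, 0.0, 0.353]
contact_force: [0.6, 0.5, -1.0]
grip_width: 19.3
[0.013 0.026 0.002] [ 0.6   0.47 -0.96]
time: 18.22
tool_pos: [537.9, 16.8, 283.2]
tcp_rot: [-3.141, 0.001, 0.353]
contact_force: [-0.8, -0.6, -0.6]
grip_width: 19.7
[ 0.041  0.026 -0.015] [-0.76 -0.6  -0.57]
```

Still free (bottom at about 41 mm). Floor contact is expected near TCP z 269.

```bash
P='from h import *
o=get_obs();print(np.round(o["moment"],3),np.round(o["contact_force"],2))'
python3 -m pendant '[[[0,0,0.002],[0,0,0],0.01],[[0,0,0.004],[0,0,0],0.01],[[0,0,0.006],[0,0,0],0.01],[[0,0,0.008],[0,0,0],0.01],[[0,0,0.01],[0,0,0],0.01],[[0,0,0.012],[0,0,0],0.01],[[0,0,0.012],[0,0,0],0.01],[[0,0,0.012],[0,0,0],0.01]]'; python3 -c "$P"
python3 -m pendant '[[[0,0,0.001],[0,0,0],0.01],[[0,0,0.001],[0,0,0],0.01],[[0,0,0.002],[0,0,0],0.01],[[0,0,0.002],[0,0,0],0.01]]'; python3 -c "$P"
```

```text
time: 18.88
tool_pos: [538.0, 16.9, 271.6]
tcp_rot: [-3.142, 0.0, 0.353]
contact_force: [0.3, -0.1, -0.9]
grip_width: 19.5
[-0.032  0.003 -0.006] [ 0.34 -0.08 -0.88]
time: 19.22
tool_pos: [538.0, 16.8, 269.6]
tcp_rot: [3.142, 0.0, 0.353]
contact_force: [0.2, -1.0, 0.0]
grip_width: 19.3
[ 0.028 -0.002  0.009] [ 0.18 -0.99  0.02]
```

```bash
P='from h import *
o=get_obs();print(np.round(o["moment"],3),np.round(o["contact_force"],2))'
python3 -m pendant '[[[0,0,0.0003],[0,0,0],0.01],[[0,0,0.0006],[0,0,0],0.01],[[0,0,0.0006],[0,0,0],0.01]]'; python3 -c "$P"
python3 -m pendant '[[[0,0,0.0003],[0,0,0],0.01],[[0,0,0.0003],[0,0,0],0.01]]'; python3 -c "$P"
```

```text
time: 19.47
tool_pos: [538.0, 16.8, 269.1]
tcp_rot: [3.141, -0.0, 0.353]
contact_force: [-0.3, -0.3, -0.8]
grip_width: 19.4
[-0.079 -0.022  0.051] [-0.31 -0.31 -0.75]
time: 19.63
tool_pos: [538.1, 16.8, 269.1]
tcp_rot: [3.141, -0.0, 0.353]
contact_force: [-0.2, -0.5, 1.8]
grip_width: 19.4
[-0.017  0.081  0.047] [-0.17 -0.54  1.8 ]
```

Floor contact: +2.6 N change at z 269.1, which matches home. I'll release and retreat straight up.

```bash

python3 -m pendant '[[[0,0,0],[0,0,0],0.03],[[0,0,0],[0,0,0],0.045],[[0,0,0],[0,0,0],0.06],[[0,0,0],[0,0,0],0.06],[[0,0,0],[0,0,0],0.06],[[0,0,0],[0,0,0],0.06],[[0,0,0],[0,0,0],0.06]]'
python3 -m pendant '[[[0,0,-0.01],[0,0,0],0.06],[[0,0,-0.04],[0,0,0],0.06],[[0,0,-0.08],[0,0,0],0.06],[[-0.02,0.02,-0.12],[0,0,0],0.06],[[-0.05,0.05,-0.14],[0,0,0],0.06],[[-0.08,0.08,-0.14],[0,0,0],0.06],[[-0.1,0.1,-0.14],[0,0,0],0.06],[[-0.1,0.12,-0.14],[0,0,0],0.06],[[-0.1,0.12,-0.14],[0,0,0],0.06],[[-0.1,0.12,-0.14],[0,0,0],0.06]]'
python3 - <<'E'
from h import *
im=cam("top");sd=cam("side")
for n,(i,K,R,t) in(("top",im),("side",sd)):
    save(n+"5.png",i); hsv=cv2.cvtColor(i,cv2.COLOR_RGB2HSV)
    m=(((hsv[...,0]<6)|(hsv[...,0]>174))&(hsv[...,1]>180)&(hsv[...,2]>90)).astype(np.uint8)
    k,l,s,c=cv2.connectedComponentsWithStats(m)
    for j in range(1,k):
        if s[j,4]>15: print(n,s[j],c[j],onz(K,R,t,c[j],127))
    print("exp top face",proj(K,R,t,[538.4,16.9,127]))
A=cv2.resize(im[0][115:255,170:470],(800,373)); B=cv2.resize(sd[0][140:340,180:440],(292,225))
save("mix5.png",np.vstack([A,np.pad(B,((0,0),(0,508),(0,0)))]))
E
```

```text
time: 20.22
tool_pos: [538.0, 16.8, 268.8]
tcp_rot: [3.142, 0.0, 0.353]
contact_force: [-0.1, -0.4, -0.7]
grip_width: 58.6
time: 21.05
tool_pos: [485.5, -131.1, 409.5]
tcp_rot: [3.141, -0.001, 0.35]
contact_force: [-0.0, 0.2, -0.0]
grip_width: 60.1
top [179 128  14  14 148] [185.88513514 134.59459459] [693.52263032 276.72277004 127.        ]
top [310 206   7   9  48] [313.375  210.0625] [536.48810368  16.69904281 127.        ]
exp top face [313.27007414 209.11570213]
side [328 198   6  15  57] [330.07017544 203.56140351] [532.08274002  35.41238992 127.        ]
side [191 257  18  32 415] [199.66746988 272.01204819] [681.46494093 287.50559389 127.        ]
side [197 292  19  28 357] [206.51540616 305.37254902] [634.59063745 348.38500348 127.        ]
exp top face [329.88328327 197.70946372]
```

View pics/mix5.png

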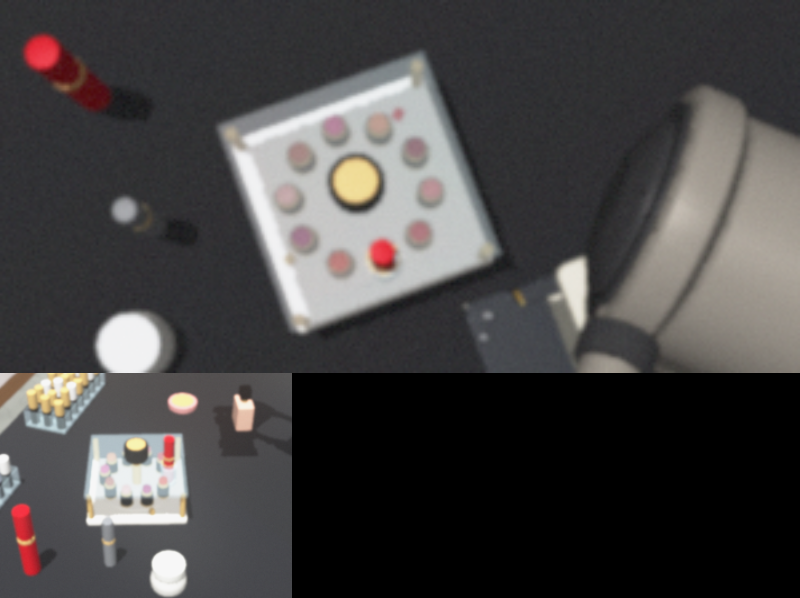

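The tube stands upright in the window: its red top is at (381,253) in the top crop and (169,450) in the side crop. The perfume, cream jar and compact look undisturbed.

```bash
python3 -c "
from plant import *
print(get_obs()['contact_force'],close_job())"
```

```text
the job is handed in; nothing more can be done
[-0.82936088  0.49766585  0.90042709] None
```

The job is done and handed in at about 21 s of the 72 s allowed. No verdict was reported.

- **Knob:** I turned it counterclockwise one click, then to the end stop. The stop was felt at about 41–42° with the torque at 0.35 N m. Four clicks clockwise followed, and the top picture showed the empty cup under the window.
- **Tube:** I picked up the small red tube, not the larger red one or the grey one. It went down through the window with no force above noise. It met the floor with about 2 N at TCP z 269.1, which is the expected full depth, and I let go and backed off.
- **Last checks:** The pictures show the tube upright in the window, with its top within about 2 mm of the expected position. The perfume, cream jar and compact looked unmoved by eye; I did not measure them. The gripper is clear of everything.
- **Disagreements:**
  - The views differed by 1–2 mm on the knob, so I averaged them. The misalignment gave up to about 8 N sideways while turning it.
  - My first hover over the window was off by about 1.5 mm because the arm had not settled; I corrected that before insertion.

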